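# Tare the indicator and test the square sensor plate

## Robot

A 7-joint arm with a two-finger parallel gripper is mounted at the origin on the work surface. World frame = base frame: x ahead of the robot, y to its left, z up, the work surface at z = 0. Lengths are in m, angles in rad, forces in N, time in s.
With the tool pointing down it reaches from about 0.4 to 0.875 m from the base axis. Payload 19.3 kg.
Tool frame: the origin (TCP) lies where the fingers leave the gripper's body, on its centre line; the fingertips stand bot.tip_reach ahead of it and the grasp point (between the pads) lies 54 mm ahead of it (bot.tip_reach is the distance from the TCP to the fingertips, in m); z points along the fingers, y is the line along which they close (so a half turn about z gives the same grasp; the last joint's range is limited). The gripper opens to 85 mm and grips with 20 to 120 N. Pads are 22 mm wide; open, the fingers measure 114 mm over their backs; the gripper's body (76 mm by 85 mm) begins 54 mm behind the grasp point. The pads swing forward as they close: fully open they stand 13 mm farther back than shut.
Start: joints at [-0.07, 0.521, -0.036, 1.599, 0.021, 1.021, -0.113], TCP at [0.625, -0, 0.304] pointing down, gripper open.
Joint ranges: [-2.91, 2.91], [-0.3, 2.13], [-1.5, 1.42], [0.17, 2.43], [-1.26, 4.41], [0.16, 1.93], [-2.52, 2.52]. Speed limits (rad/s): [1.89, 1.89, 2.39, 2.39, 3.01, 3.01, 3.01].

## Interface

Orientations are given as [roll, pitch, yaw] about the fixed x, y, z axes, in that order (R = Rz(yaw) Ry(pitch) Rx(roll)).
In Python, from workcell import bot gives the robot as it stands. The module is installed in compiled form; this text tells all that it offers.
- The arm moves only by the shell command python3 -m jog 'ROWS' [FORCE]. ROWS is JSON, a list that holds one entry, the list of rows, each a list of 7 numbers: the shift along the tool's x, y, z in mm, then the turn, a rotation vector about the tool's x, y, z in rad, then the opening, from 0 (shut) to 1 (fully open). In form: [[[tx, ty, tz, wx, wy, wz, fingers], ...]]. A call has 1 to 5 rows; each row shifts and turns the commanded pose from where the row before left it, along the tool's axes as they then stand; what a row does not reach is not made up. A row lasts 1/10 s, in which the tool goes at most 50 mm and 8.59 degrees, less where a joint would pass 70% of its speed; a pose out of reach is approached as far as the arm can. A call is refused whole if a number of a shift passes 50 or a number of a turn 0.15, either way. A call with a gripper value outside its range is refused whole. The fingers move at their own pace and stop on an object; FORCE is the grip in N (left out, the last holds). Time passes only in rows, so rows that do not move let the fingers close. It gives the time, the measured TCP pose, the force, the opening and the grip force at its end, in the units of the state.
- bot.observe(): the state, without advancing time (a new reading comes with each control period).
- bot.grab_frame(name): name is "scene" or "side" or "wrist"; returns a dict with "img" (480x640x3 uint8, red, green, blue), "intrinsics" (3x3 intrinsics, pixels), "R" (3x3) and "t" (3): a world point X has camera coordinates R X + t; the wrist camera has in their place "tool_from_camera" (4x4, takes a point from camera to tool coordinates, whose origin is the TCP and whose axes are the flange's). Camera axes: x right, y down, z forward; pixel columns grow to the right and rows downward; lengths in m; the calibration is good to about 2 mm. The wrist camera is an equidistant fisheye: a pixel r from the principal point sees the ray r / f radians off the axis. A picture is of the moment at which its call begins: read the wrist's pose just before it. There is no depth.
- bot.job_done(): hands the job in; it is judged then, once.
Trained networks look in a picture, given as the dict that the camera call returned (one of the last four; its "shot" number tells which), for a name from the list of things; names that differ only in an ending like _2 or _b are one class to them, and where a whole thing is asked for, a point or a joint stands for the part that bears it (a point fixed in the world has none). Each returns a list of dicts, best first, with "conf" (0 to 1); they miss things now and then, are a little off and sometimes report something else, mostly with a low value. They report only what shows in the picture. A call takes as long as a camera call.
- bot.trace(query, picture): "region" (480x640 bool, what is visible of it).
- bot.spot_point(query, picture): "xyz" ([x, y, z] in m, in world coordinates, good to about 4 mm: a listed point, or the origin of a listed thing).
The state is a dict: "clock": time; "qpos": joint angles; "qd": joint speeds; "joint_efforts": joint torques, N m; "position": TCP position; "tool_rot": TCP orientation; "force": force on the tool from outside, world axes, zero at the start; "moment": the same for the moment, N m; "grip_width": finger opening in m; "finger_force": force on a finger pad.
Only numpy, scipy, OpenCV 4.12 (cv2) and the standard library are available. Lean on these libraries where they do the work, as an engineer would, in place of code of your own. Each camera call takes 0.05 s, during which the arm holds its last target. There are 200 camera calls.

## Task

Nothing is to be gripped or picked up: use closed fingertips. First press the larger white button (tare) on the grey indicator box fully in and let it out again; then press gently on the square aluminium plate on the plywood board so that it sinks visibly but does not reach its stop, keep it down for a good second, let it spring back and withdraw your hand at least 10 cm clear of the plate. Do not touch the other two plates or their blocks or the smaller button, and leave the loose things on the bench where they are.

Things in the scene. Friction and masses are not known exactly. Their poses are not given: they have to be found in the camera images.
- square_module: THE MODULE TO TEST: square grey block 84 x 84 x 26 mm fixed on the plywood board, carrying a bare aluminium plate on a spring stem above it; origin at the centre of its underside, z up. Its plate is square, 56 x 56 mm, 6 mm thick, its sides parallel to the module's x and y; plate top 44 mm above the module's underside (56 mm above the bench). The three modules differ only in the shape of their plates and swap places from run to run
- square_top (a point): centre of the upper face of the square plate (moves down with it)
- square_plate (a joint): how far the square plate is pressed down (m): 0 at rest, 0.010 on its hard stop. It begins to sink at about 1.5 N and then takes 1 N per mm, so some 5 mm at 6.5 N and the stop at about 11.5 N; springs back when let go
- round_module: square grey block 84 x 84 x 26 mm fixed on the plywood board, carrying a bare aluminium plate on a spring stem above it; origin at the centre of its underside, z up; its plate is a disc 62 mm across, top at the same height. Leave alone
- round_top (a point): centre of the upper face of the round plate
- oblong_module: square grey block 84 x 84 x 26 mm fixed on the plywood board, carrying a bare aluminium plate on a spring stem above it; origin at the centre of its underside, z up; its plate is a long narrow oblong, 34 mm along the module's x and 80 mm along y, top at the same height. Leave alone
- oblong_top (a point): centre of the upper face of the oblong plate
- indicator: grey desk-top indicator box, 130 x 140 x 40 mm, fixed, with a black display block (45 x 110 mm, 14 mm higher than the box) along its far half and two white push buttons side by side on the near half, 68 mm apart; origin at the centre of its underside, z up, x towards the display; the buttons lie 30 mm to the -x side of the origin and 34 mm to either side in y. Which side the larger one is on varies
- tare_base: housing of the TARE button, the LARGER of the two white buttons (32 mm across); origin at the centre of its underside, on the box's top, 40 mm above the bench
- tare_top (a point): centre of the upper face of the tare button
- tare (a joint): how far the tare button is pressed (m): 0 out, 0.006 fully in, which takes about 5 N; springs back
- power_base: housing of the power button, the SMALLER white button (18 mm across) of the indicator; origin at the centre of its underside, on the box's top. Leave alone
- cap_a: black upright cylinder (capacitor), 26 mm across, 42 mm high, standing loose on the board between two modules, its top a little below the plates; origin at the centre of its underside. Bystander
- cap_b: a second such capacitor, between the other two neighbouring modules. Bystander
- tape: loose cardboard-coloured roll of tape lying flat, 84 mm across, 19 mm high; origin at the centre of its underside. Bystander
- screwdriver: loose screwdriver lying on the bench on the robot's side of the board; body origin on it. Bystander
- flux: small loose jar, 44 mm across, 55 mm high, beyond the board; origin at the centre of its underside. Bystander
- meter: loose orange hand-held meter lying flat, 150 x 75 x 42 mm over its dial, beyond the indicator; origin at the centre of its underside. Bystander
- spanner: loose spanner lying on the bench beyond the board; body origin on it. Bystander

How it is judged:
On the way, in this order (a step that is already met when the one before it is completed fails the run):
1. the tare button is pressed in by the fingers (at least 4 mm) (value of joint tare above 0.004 m and contact force between the fingers and tare_base above 0.5 N), for 0.05 s.
2. the tare button is out again (less than 1.5 mm in) (value of joint tare below 0.0015 m), for 0.1 s.
3. the square plate is held at least 2 mm down by the fingers for 0.8 s, the tare button being out (value of joint square_plate above 0.002 m and value of joint tare below 0.0015 m and contact force between the fingers and square_module above 0.5 N), for 0.8 s.
At the end, for the whole second after the job is handed in: The tare button and the square plate have sprung back (under 1.5 and 1 mm), the hand is over 100 mm from the plate, and every loose thing is at rest within 12 mm of where it stood and upright (value of joint square_plate below 0.001 m and value of joint tare below 0.0015 m and distance between the grasp point and square_top above 0.1 m and not (distance of any of cap_a, cap_b, tape, screwdriver, flux, meter, spanner from where it was at the start of the episode above 0.012 m or angle between any of cap_a, cap_b, flux's own z axis and vertical above 0.4 rad) and linear speed of each of cap_a, cap_b, tape, screwdriver, flux, meter, spanner below 0.02 m/s); the robot touches nothing.
It fails at once if the square plate is pressed near its stop (more than 8.5 mm down) (value of joint square_plate above 0.0085 m).
It fails at once if another sensor module or its plate is touched (over 0.5 N) (contact force between any of the fingers, the arm and round_module above 0.5 N or contact force between any of the fingers, the arm and oblong_module above 0.5 N).
It fails at once if the smaller button is touched (over 0.5 N) (contact force between any of the fingers, the arm and power_base above 0.5 N).
It fails at once if a loose thing is lifted, shifted more than 12 mm or tipped over (distance of any of cap_a, cap_b, tape, screwdriver, flux, meter, spanner from where it was at the start of the episode above 0.012 m or angle between any of cap_a, cap_b, flux's own z axis and vertical above 0.4 rad).
It also fails if it takes over 40 s, if anything falls off the work surface, if the arm or the gripper's body presses on something with over 40 N, if the wrist force passes 120 N, or if a joint passes its speed limit or range.

## Working session

There is one attempt and no reset: what is moved stays moved. The work goes in short steps, Python scripts to look and compute and a shell command to move; the robot and the scene stay as the last step left them, time stands still between calls to the robot, and variables do not carry over. Pictures are saved under pics/ and viewed, at most 10 in all, crops included, and the job is handed in when it is done.

```bash
mkdir -p pics; python3 - <<'E'
from workcell import bot
import cv2,numpy as np
s=bot.observe();print(s['clock'],s['position'],s['tool_rot'],s['grip_width'],bot.tip_reach)
ims=[]
for c in ['scene','side']:
    p=bot.grab_frame(c);ims.append(p['img'])
    for n in ['square_top','round_top','oblong_top','tare_top','power_base','indicator','cap_a','flux','meter','tape']:
        try:
            r=bot.spot_point(n,p);print(c,n,[(np.round(d['xyz'],3).tolist(),round(d['conf'],2)) for d in r[:2]], end=' ')
            for d in r[:1]:
                q=p['R']@np.array(d['xyz'])+p['t'];q=p['intrinsics']@q;print((q[:2]/q[2]).round())
            if not r:print()
        except Exception as e:print(n,e)
    cv2.imwrite(f'pics/{c}.png',p['img'][:,:,::-1])
print(bot.observe()['clock'])
E
```

```text
0.0 [ 6.24745530e-01 -2.15051325e-05  3.03330301e-01] [-3.14046957e+00  9.77496636e-05  1.57085057e+00] 0.08533239610319254 0.0726
scene square_top [([0.541, 0.084, 0.055], 0.68)] [398. 283.]
scene round_top [([0.565, -0.046, 0.055], 0.65), ([0.565, -0.044, 0.009], 0.6)] [328. 254.]
scene oblong_top [([0.58, 0.22, 0.055], 0.65)] [462. 343.]
scene tare_top [([0.581, 0.216, 0.055], 0.67), ([0.489, -0.372, 0.063], 0.63)] [460. 343.]
scene power_base [([0.501, -0.304, 0.042], 0.71)] [250. 185.]
scene indicator [([0.523, -0.338, 0.001], 0.94)] [234. 199.]
scene cap_a [([0.631, 0.147, 0.013], 0.69), ([0.484, 0.019, 0.007], 0.58)] [398. 354.]
scene flux [([0.754, -0.037, 0.003], 0.6)] [258. 344.]
scene meter [([0.744, -0.203, -0.002], 0.73)] [196. 291.]
scene tape [([0.354, -0.081, -0.001], 0.85)] [374. 211.]
side square_top [([0.533, 0.087, 0.058], 0.91), ([0.36, 0.114, -0.001], 0.57)] [283. 200.]
side round_top [([0.57, -0.046, 0.058], 0.59), ([0.535, 0.088, 0.014], 0.52)] [314. 244.]
side oblong_top [([0.58, 0.214, 0.054], 0.72)] [295. 163.]
side tare_top [([0.494, -0.372, 0.063], 0.9), ([0.741, -0.204, 0.003], 0.59)] [307. 412.]
side power_base [([0.497, -0.304, 0.041], 0.83), ([0.636, 0.148, 0.011], 0.35)] [301. 377.]
side indicator [([0.487, 0.019, 0.011], 0.72), ([0.525, -0.338, 0.005], 0.61)] [267. 243.]
side cap_a [([0.488, 0.016, 0.011], 0.84), ([0.636, 0.148, 0.011], 0.82)] [268. 244.]
side flux [([0.756, -0.031, -0.001], 0.74)] [402. 246.]
side meter [([0.741, -0.202, 0.004], 0.74), ([0.531, 0.086, 0.055], 0.65)] [425. 313.]
side tape [([0.358, -0.079, -0.004], 0.74), ([0.582, 0.212, 0.013], 0.51)] [205. 295.]
1.1
```

View pics/scene.png

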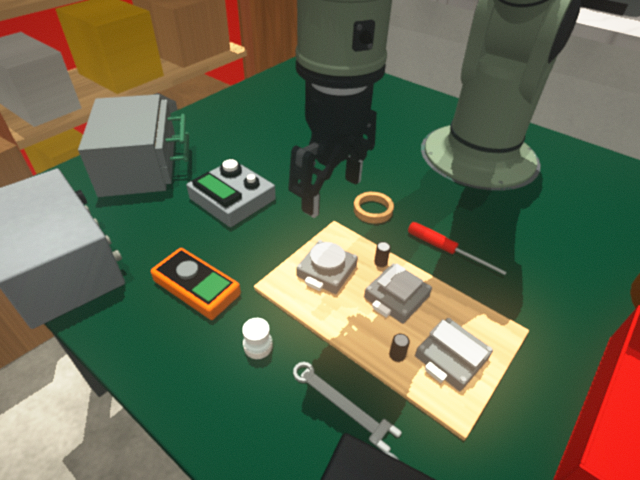

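View pics/side.png

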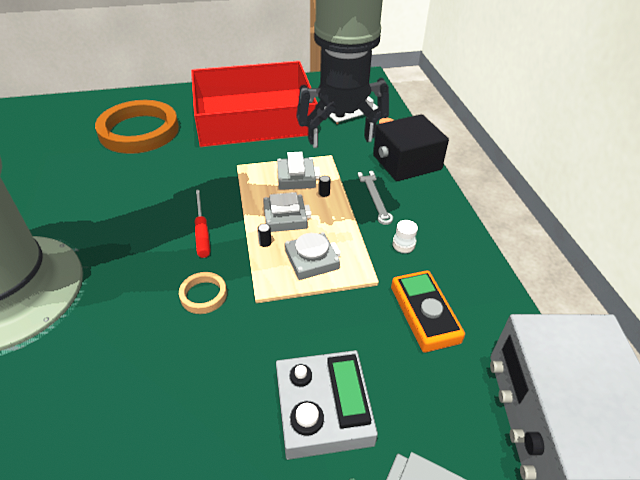

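The scene shows the square plate in the middle module at about (400,285). The larger white button is the far one on the box at (230,167), or (307,412) in the side view. The estimates from both cameras agree: tare is near (0.4915, -0.372), 68 mm from the power button as it should be. The square plate is near (0.537, 0.0855), with its top at 0.056. Next I close the fingers and go over tare.

```bash
python3 -m jog '[[[-20,-7,0,0,0,0,0],[-44,-16,0,0,0,0,0],[-44,-16,0,0,0,0,0],[-44,-16,0,0,0,0,0],[-44,-16,0,0,0,0,0]]]' 20; python3 -m jog '[[[-44,-16,20,0,0,0,0],[-44,-16,20,0,0,0,0],[-44,-16,20,0,0,0,0],[-30,-10,30,0,0,0,0],[-14,-5,30,0,0,0,0]]]'; python3 -m jog '[[[0,0,15,0,0,0,0],[0,0,0,0,0,0,0]]]'
python3 - <<'E'
from workcell import bot
import cv2,numpy as np
s=bot.observe();print(s)
for c in ['side','wrist']:
    p=bot.grab_frame(c)
    for n in ['tare_top','power_base']:
        print(c,n,[(np.round(d['xyz'],4).tolist(),round(d['conf'],2)) for d in bot.spot_point(n,p)[:2]])
    cv2.imwrite(f'pics/{c}2.png',p['img'][:,:,::-1])
E
```

```text
clock: 1.6
position: [0.5531, -0.1976, 0.3041]
tool_rot: [3.141, 0.0, 1.571]
force: [1.0, -0.4, 0.7]
grip_width: 0.0124
finger_force: 0.0
clock: 2.1
position: [0.4901, -0.3731, 0.1842]
tool_rot: [3.141, 0.002, 1.567]
force: [0.7, 1.5, -0.6]
grip_width: -0.0
finger_force: 0.0
clock: 2.3
position: [0.4914, -0.3688, 0.1681]
tool_rot: [-3.139, -0.002, 1.571]
force: [-0.2, 0.6, 0.3]
grip_width: 0.0001
finger_force: 0.0
{'clock': 2.3, 'qpos': array([ 0.54160065,  0.67181445,  0.00882832,  1.7334869 , -0.00886021,
        0.73957802,  0.55503623]), 'qd': array([-0.02005995, -0.05066167, -0.005039  , -0.02682047, -0.00011779,
        0.03732159, -0.00088595]), 'joint_efforts': array([  3.32077704, -95.56917429,   5.20138621, -28.64414513,
         0.17817245,  -1.01400331,   0.12950149]), 'position': array([ 0.49135792, -0.36876054,  0.16812878]), 'tool_rot': array([-3.13906954e+00, -2.10037894e-03,  1.57075511e+00]), 'force': array([-0.23623984,  0.56468745,  0.27561831]), 'moment': array([ 0.03210777, -0.02936034,  0.04337112]), 'finger_force': 0.0, 'grip_width': 0.0001401564637583138}
side tare_top [([0.4912, -0.3754, 0.0656], 0.76)]
side power_base []
wrist tare_top [([0.4891, -0.3709, 0.058], 0.87)]
wrist power_base [([0.4993, -0.3044, 0.0421], 0.8)]
```

View pics/wrist2.png

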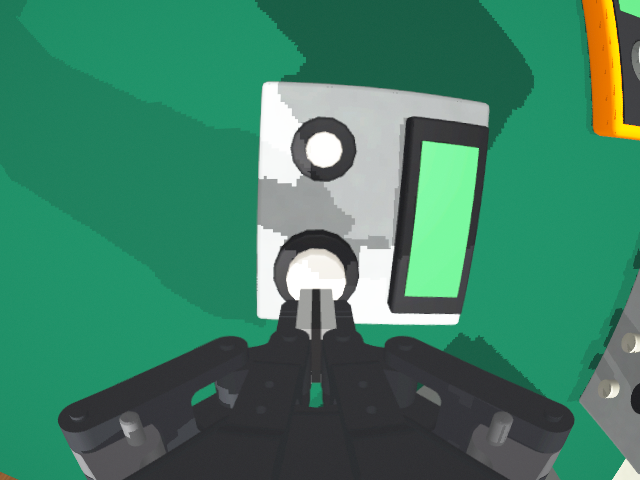

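The wrist view shows closed fingertips over the larger button at (315,280), with the power button well clear at (323,150). Going down.

```bash
python3 -m jog '[[[-3,0,20,0,0,0,0],[0,0,8,0,0,0,0],[0,0,0,0,0,0,0]]]'; python3 -m jog '[[[0,0,4,0,0,0,0],[0,0,0,0,0,0,0]]]'; python3 -m jog '[[[0,0,3,0,0,0,0],[0,0,0,0,0,0,0]]]'
```

```text
clock: 2.9
position: [0.4916, -0.3722, 0.1414]
tool_rot: [-3.14, -0.001, 1.571]
force: [-0.6, 0.1, -0.3]
grip_width: -0.0001
finger_force: 0.0
clock: 3.1
position: [0.4919, -0.3726, 0.1381]
tool_rot: [3.141, 0.0, 1.571]
force: [0.0, -0.0, 0.8]
grip_width: -0.0003
finger_force: 0.0
clock: 3.3
position: [0.4918, -0.3726, 0.1349]
tool_rot: [-3.142, -0.0, 1.571]
force: [-0.2, -0.8, 0.1]
grip_width: 0.0
finger_force: 0.0
```

```bash
for i in 1; do python3 -m jog '[[[0,0,3,0,0,0,0],[0,0,0,0,0,0,0]]]'; python3 -m jog '[[[0,0,3,0,0,0,0],[0,0,0,0,0,0,0]]]';python3 -m jog '[[[0,0,2,0,0,0,0],[0,0,0,0,0,0,0]]]'; done | egrep 'pos|force: \['
```

```text
position: [0.492, -0.3727, 0.1319]
force: [-0.3, 0.4, 1.9]
position: [0.492, -0.3728, 0.1289]
force: [-0.0, -0.0, 4.6]
position: [0.4921, -0.3728, 0.1283]
force: [-6.0, 5.0, 27.3]
```

Button bottomed out (27 N, tip at 0.0557). Release it, then traverse to the square plate.

```bash
python3 -m jog '[[[0,0,-10,0,0,0,0],[0,0,-30,0,0,0,0],[0,0,-50,0,0,0,0],[0,0,0,0,0,0,0]]]'; python3 -m jog '[[[30,3,0,0,0,0,0],[45,4,0,0,0,0,0],[45,5,0,0,0,0,0],[45,4,0,0,0,0,0],[45,5,0,0,0,0,0]]]'; python3 -m jog '[[[45,4,0,0,0,0,0],[45,5,0,0,0,0,0],[45,4,0,0,0,0,0],[45,5,0,0,0,0,0],[40,4,0,0,0,0,0]]]'; python3 -m jog '[[[20,2,0,0,0,0,0],[8,0,0,0,0,0,0],[0,0,30,0,0,0,0],[0,0,0,0,0,0,0]]]'
python3 - <<'E'
from workcell import bot
import cv2,numpy as np
s=bot.observe();print(s['position'],s['tool_rot'])
for c in ['scene','side','wrist']:
    p=bot.grab_frame(c)
    for n in ['square_top','square_module']:
        print(c,n,[(np.round(d['xyz'],4).tolist(),round(d['conf'],2)) for d in bot.spot_point(n,p)[:2]])
    cv2.imwrite(f'pics/{c}3.png',p['img'][:,:,::-1])
E
```

```text
clock: 4.3
position: [0.4934, -0.374, 0.2226]
tool_rot: [3.135, 0.004, 1.57]
force: [1.1, -1.3, -0.4]
grip_width: 0.0001
finger_force: 0.0
clock: 4.8
position: [0.5126, -0.1609, 0.217]
tool_rot: [-3.142, -0.0, 1.571]
force: [1.2, 0.3, 0.4]
grip_width: 0.0003
finger_force: 0.0
clock: 5.3
position: [0.5347, 0.0597, 0.2171]
tool_rot: [3.141, -0.0, 1.572]
force: [1.1, -0.5, -0.4]
grip_width: 0.0
finger_force: 0.0
clock: 5.7
position: [0.5355, 0.0845, 0.1847]
tool_rot: [-3.137, 0.001, 1.571]
force: [0.5, -0.7, -0.0]
grip_width: -0.0001
finger_force: 0.0
[0.53547677 0.08447675 0.18466321] [-3.13748834e+00  1.37605467e-03  1.57053216e+00]
scene square_top [([0.541, 0.0843, 0.0557], 0.86), ([0.5785, 0.2154, 0.056], 0.39)]
scene square_module [([0.5322, 0.0837, 0.0143], 0.68)]
side square_top [([0.5321, 0.0866, 0.0584], 0.78), ([0.3627, 0.1104, -0.0016], 0.67)]
side square_module [([0.5351, 0.0892, 0.0139], 0.89)]
wrist square_top [([0.5348, 0.0854, 0.0571], 0.68)]
wrist square_module [([0.5361, 0.084, 0.0123], 0.69)]
```

View pics/wrist3.png

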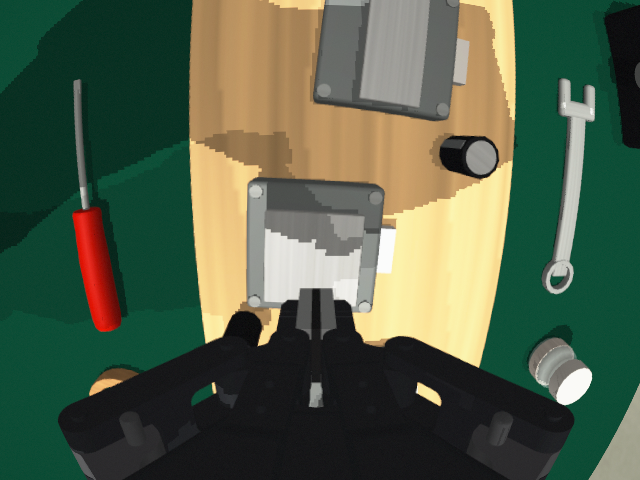

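View pics/side3.png

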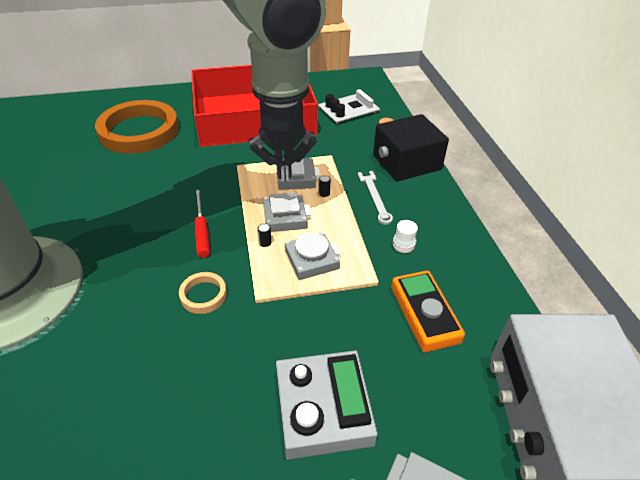

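The fingertips stand over the centre of the square plate: wrist view shows the plate around (315,260), and the side view has the arm over the middle module. Everything else sits in its original place. Descending, with the force as the check.

```bash
(python3 -m jog '[[[0,0,30,0,0,0,0],[0,0,16,0,0,0,0],[0,0,0,0,0,0,0],[0,0,0,0,0,0,0]]]'; python3 -m jog '[[[0,0,4,0,0,0,0],[0,0,0,0,0,0,0]]]';python3 -m jog '[[[0,0,2,0,0,0,0],[0,0,0,0,0,0,0],[0,0,0,0,0,0,0]]]') | egrep 'pos|force: \['
```

```text
position: [0.537, 0.0853, 0.1414]
force: [-0.1, 0.0, 0.3]
position: [0.5371, 0.0854, 0.1374]
force: [-0.2, -0.2, -0.0]
position: [0.5369, 0.0854, 0.1351]
force: [0.7, -0.1, 0.2]
```

```bash
(python3 -m jog '[[[0,0,3,0,0,0,0],[0,0,2,0,0,0,0],[0,0,0,0,0,0,0],[0,0,0,0,0,0,0]]]'; python3 -m jog '[[[0,0,2,0,0,0,0],[0,0,0,0,0,0,0]]]') | egrep 'pos|force: \['
```

```text
position: [0.5368, 0.0853, 0.1299]
force: [0.9, -0.4, -0.1]
position: [0.537, 0.0854, 0.1279]
force: [0.3, -0.3, 3.2]
```

```bash
(python3 -m jog '[[[0,0,2,0,0,0,0],[0,0,0,0,0,0,0]]]'; python3 -m jog '[[[0,0,1,0,0,0,0],[0,0,0,0,0,0,0],[0,0,0,0,0,0,0]]]';python3 -m jog '[[[0,0,0,0,0,0,0],[0,0,0,0,0,0,0]]]') | egrep 'pos|force: \['
```

```text
position: [0.537, 0.0854, 0.1259]
force: [0.1, -0.1, 4.3]
position: [0.537, 0.0854, 0.1251]
force: [1.9, 0.4, 5.4]
position: [0.537, 0.0854, 0.1251]
force: [-0.3, -0.2, 5.3]
```

Force 5.3 N means about 3.8 mm down, which is comfortably inside the window. Hold for over a second, then withdraw.

```bash
(for i in 1 2 3; do :; done; python3 -m jog '[[[0,0,0,0,0,0,0],[0,0,0,0,0,0,0],[0,0,0,0,0,0,0],[0,0,0,0,0,0,0],[0,0,0,0,0,0,0]]]'; python3 -m jog '[[[0,0,0,0,0,0,0],[0,0,0,0,0,0,0],[0,0,0,0,0,0,0],[0,0,0,0,0,0,0],[0,0,0,0,0,0,0]]]'; python3 -m jog '[[[0,0,-10,0,0,0,0],[0,0,-40,0,0,0,0],[0,0,-50,0,0,0,0],[0,0,-50,0,0,0,0],[0,0,-30,0,0,0,0]]]'; python3 -m jog '[[[0,0,0,0,0,0,0],[0,0,0,0,0,0,0],[0,0,0,0,0,0,0],[0,0,0,0,0,0,0],[0,0,0,0,0,0,0]]]') | egrep 'clock|pos|force: \['
python3 - <<'E'
from workcell import bot
import cv2
cv2.imwrite('pics/side4.png',bot.grab_frame('side')['img'][:,:,::-1])
E
```

```text
clock: 8.85
position: [0.537, 0.0853, 0.1251]
force: [1.0, 0.2, 4.7]
clock: 9.35
position: [0.537, 0.0854, 0.1251]
force: [0.1, -0.3, 6.3]
clock: 9.85
position: [0.537, 0.0853, 0.3092]
force: [0.3, -0.5, -0.4]
clock: 10.35
position: [0.5366, 0.0853, 0.3041]
force: [-0.4, 0.3, -0.3]
```

View pics/side4.png

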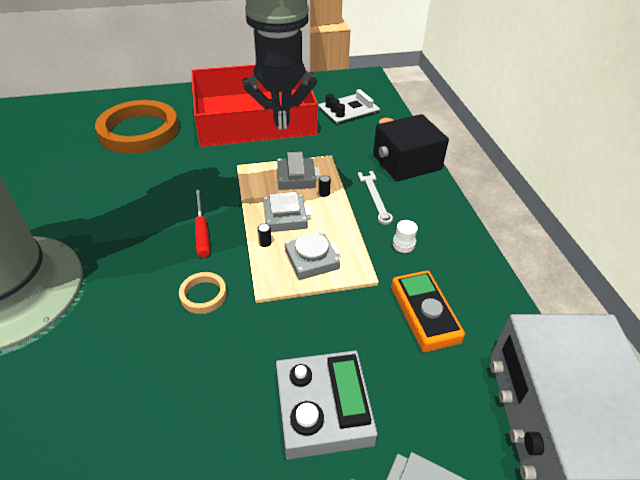

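The side view shows the plate back up at (285,203), the button out at (307,412), all loose things unmoved and the hand high above the board.

```bash
python3 -c "
from workcell import bot
print(bot.job_done())"
```

```text
the job is handed in; nothing more can be done
None
```

The job is handed in, with no verdict returned: tare was pressed fully in and let out, the square plate was held about 4 mm down (by force) for over a second and sprang back, the hand was withdrawn about 18 cm above it, and the last picture shows nothing else moved.

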